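# Stage a bearing and crack the dry box open

## Robot

A 6-joint arm with a two-finger parallel gripper is mounted at the origin on a cart in front of the work surface, level with it; the furniture and walls round the work are solid. World frame = base frame: x ahead of the robot, y to its left, z up, the work surface at z = 0. Lengths are in m, angles in rad, forces in N, time in s.
With the tool pointing down it reaches from about 0.35 to 0.775 m from the base axis. Payload 7.3 kg.
Tool frame: the origin (TCP) lies at the very end of the fingers, on their centre line; the grasp point (between the pads) lies 19 mm behind it; z points along the fingers, y is the line along which they close (so a half turn about z gives the same grasp; the last joint's range is limited). The gripper opens to 92 mm and grips with 3 to 60 N. Pads are 19 mm wide; open, the fingers measure 130 mm over their backs; the gripper's body (75 mm by 190 mm) begins 47 mm behind the grasp point.
Start: joints at [1.097, 0.342, 1.524, -0, 1.275, -0.146], TCP at [0.169, 0.497, 0.227] pointing down, gripper open.
Joint ranges: [-2.53, 2.53], [-0.77, 2.02], [0.04, 2.7], [-1, 4.14], [0.28, 2.66], [-3.11, 3.11]. Speed limits (rad/s): [2.57, 2.57, 3.14, 3.14, 3.14, 3.14].

## Interface

Orientations are given as [roll, pitch, yaw] about the fixed x, y, z axes, in that order (R = Rz(yaw) Ry(pitch) Rx(roll)).
In Python, from cell import robot gives the robot as it stands. The module is installed in compiled form; this text tells all that it offers.
- The arm moves only by the tool arm_command, never from a script. Its argument "moves" is a list of rows, each a list of 3 entries, a list of its own where there are three numbers: the shift along the tool's x, y, z in m, then the turn, a rotation vector about the tool's x, y, z in rad, then the finger opening in m, from 0 to 0.0918. In form: [[[dx, dy, dz], [ax, ay, az], claw], ...]. A call has exactly 5 rows; each row is the pose to reach, as a shift and turn from the pose commanded when the call began, along the tool's axes at that moment; what a row does not reach only later rows make up. A row lasts 1/10 s, in which the tool goes at most 50 mm and 8.59 degrees, less where a joint would pass 70% of its speed; a pose out of reach is approached as far as the arm can. A call with a gripper value outside its range is refused whole. The fingers move at their own pace and stop on an object; "squeeze" is the grip in N (left out, the last holds). Time passes only in rows, so rows that repeat a pose let the fingers close, or fill a call up. It gives the time, the measured TCP pose, the force, the opening and the grip force at its end, in the units of the state.
- robot.observe(): the state, without advancing time (a new reading comes with each control period).
- robot.read_camera(name): name is "scene" or "side" or "wrist"; returns the picture (384x512x3 uint8, red, green, blue); there is no depth.
- robot.camera_model(name): a dict with "fx", "fy", "cx", "cy" (pixels), "R" (3x3) and "t" (3): a world point X has camera coordinates R X + t. Camera axes: x right, y down, z forward; pixel columns grow to the right and rows downward; lengths in m; the calibration is good to about 2 mm. A picture is of the moment at which its call begins: read the wrist's pose just before it. camera_model takes no time and is no camera call; for the wrist camera it gives the pose at the moment of the call.
- robot.hand_in(): hands the job in; it is judged then, once.
The state is a dict: "time": time; "qpos": joint angles; "qvel": joint speeds; "joint_efforts": joint torques, N m; "tool_pos": TCP position; "tool_rot": TCP orientation; "contact_force": force on the tool from outside, world axes, zero at the start; "torque": the same for the moment, N m; "opening": finger opening in m; "grip_force": force on a finger pad.
Only numpy, scipy, OpenCV 4.12 (cv2) and the standard library are available. Lean on these libraries where they do the work, as an engineer would, in place of code of your own. Each camera call takes 0.05 s, during which the arm holds its last target. There are 200 camera calls.

## Task

Set the ball bearing flat and centred on the narrow padded post of the parts stand and let go of it, so that it is ready to go into storage. Then take the dry box's lid by its handle, pull it straight up until it breaks free of its sticky seal, without jerking it away, and keep holding it level over the box with a gap of about 25 mm all round between rim and lid, so that the box can air: finish while still holding the lid there. Leave everything else on the bench where it is.

Things in the scene. Friction and masses are not known exactly. Their poses are not given: they have to be found in the camera images.
- bearing: loose steel ball bearing, a ring 52 mm across and 15 mm high, 0.18 kg, lying flat on the bench; origin at the centre of its underside, z up. It behaves as a solid square block of 50 x 50 x 15 mm along its own x and y axes (it starts with these turned less than 0.25 rad from the world's), so close the fingers along its x or y.
- parts_stand: parts stand fixed to the bench: round steel foot 68 mm across and 9 mm high, 14 mm stem and a small round padded top 30 mm across (32 mm rim just under it), 70 mm high in all; origin at the centre of its underside, z up. Bearing and stand lie in front of a fixed bench grinder, 232 mm high, which begins 0.51 m ahead of the robot: come to them from above on the near side
- stand_top (a point): centre of the stand's padded top face, 70 mm above the bench: the bearing's underside centre goes here
- dry_box: grey dry-storage box bolted to the bench, 130 x 130 mm and 85 mm high to its rim, closed by a loose lid; origin at the centre of its underside, z up, front towards -x (the robot, turned up to 0.3 rad). Two bolt-down feet stick out 21 mm at its y sides.
- box_rim (a point): centre of the box's mouth, in the plane of its rim, 85 mm above the bench. Rubber lips in the box's mouth grip the plug: the upward pull has to climb to a peak of about 15 N (11 to 20) before it gives; after some 4 to 7 mm the seal lets go and only the lid's weight of 3 to 5 N is left. Raised 15 mm, the plug is out of the mouth.
- lid: the box's lift-off lid, a plain aluminium plate 136 x 136 x 10 mm with a plug 80 x 80 mm and 14 mm deep under it, about 0.35 kg, lying shut on the rim and turned like the box; origin at its middle on the face that lies on the rim (so 85 mm above the bench when shut), z up.
- lid_handle (a point): middle of the lid's handle, a round steel bar 12 mm thick that runs along the lid's y axis for 84 mm between two upright legs, over the middle of the lid; its centre line is 46 mm above the lid's origin (131 mm above the bench when shut) and 36 mm above the lid's top face; there is room for fingers before, behind and under it. It moves with the lid.
- screwdriver: screwdriver lying on the bench, 29 x 230 x 29 mm, a bystander
- wrench: combination spanner lying on the bench, 22 x 175 x 8 mm, a bystander
- pipe_elbow: grey pipe elbow, 67 x 59 x 34 mm, a bystander
- duct_tape: roll of grey tape lying flat, 101 mm across, 48 mm high, a bystander
There are look-alikes about, which are no part of the job. Leave any orange look-alike of the bearing alone.

How it is judged:
On the way, in this order (a step that is already met when the one before it is completed fails the run):
1. the bearing lies centred on the stand's post, released, with the lid still shut (horizontal distance between bearing and stand_top below 0.012 m and z of bearing in the frame of stand_top between -0.004 and 0.006 m and angle between bearing's own z axis and vertical below 0.12 rad and contact force between the fingers and bearing below 0.1 N and linear speed of bearing below 0.02 m/s and z of lid in the frame of box_rim below 0.003 m), for 0.3 s.
2. the lid is broken free of its seal and held by the fingers (z of lid in the frame of box_rim above 0.01 m and contact force between the fingers and lid above 0.5 N), for 0.2 s.
At the end, for the whole second after the job is handed in: The fingers alone hold the lid still, level within 0.2 rad, 15 to 40 mm above the rim, over the box (within 20 mm sideways) and not touching it, and the bearing lies flat and free on the stand's post, within 12 mm of its centre (horizontal distance between bearing and stand_top below 0.012 m and z of bearing in the frame of stand_top between -0.004 and 0.006 m and angle between bearing's own z axis and vertical below 0.12 rad and contact force between the fingers and bearing below 0.1 N and linear speed of each of bearing, lid below 0.02 m/s and z of lid in the frame of box_rim between 0.015 and 0.04 m and horizontal distance between lid and box_rim below 0.02 m and angle between lid's own z axis and vertical below 0.2 rad and contact force between the fingers and lid above 0.5 N and contact force between lid and dry_box below 0.1 N); the arm keeps its last pose, push and grip.
It fails at once if the lid is jerked away (more than 70 mm above the rim) (z of lid in the frame of box_rim above 0.07 m).
It fails at once if a bystander is moved more than 30 mm (distance of any of screwdriver, wrench, pipe_elbow, duct_tape from where it was at the start of the episode above 0.03 m).
It also fails if it takes over 62 s, if anything falls off the work surface, if the arm or the gripper's body presses on something with over 40 N, if the wrist force passes 120 N, or if a joint passes its speed limit or range.

## Working session

There is one attempt and no reset: what is moved stays moved. The work goes in short steps, Python scripts to look and compute and a tool call to move; the robot and the scene stay as the last step left them, time stands still between calls to the robot, and variables do not carry over. Pictures are saved under pics/ and viewed, at most 11 in all, crops included, and the job is handed in when it is done.

Besides the shell and the picture viewer there is one more tool, called after "Emit:" in YAML: its name, and indented under it one key for each argument. arm_command: Moves the arm, as the interface text tells. Its arguments: {"type":"object","properties":{"moves":{"type":"array"},"squeeze":{"type":"number"}},"required":["moves"]}

```bash
mkdir -p pics && python3 - <<'E'
from cell import robot
import cv2,numpy as np
print({k:np.round(v,3) for k,v in robot.observe().items()})
for n in("scene","side"):
    im=robot.read_camera(n);cv2.imwrite(f"pics/{n}0.png",im[:,:,::-1])
    m=robot.camera_model(n);np.savez(f"cam_{n}.npz",**m)
    print(n,{k:np.round(v,3).tolist() for k,v in m.items()})
E
```

```text
{'time': np.float64(0.0), 'qpos': array([ 1.097,  0.343,  1.525,  0.   ,  1.275, -0.146]), 'qvel': array([-0.001, -0.001, -0.   ,  0.002, -0.001,  0.002]), 'joint_efforts': array([  0.   , -43.124, -24.422,   0.072,   0.056,  -0.   ]), 'tool_pos': array([0.169, 0.497, 0.226]), 'tool_rot': array([-3.14 , -0.   ,  2.814]), 'contact_force': array([0.124, 0.949, 0.39 ]), 'torque': array([ 0.057, -0.038, -0.053]), 'grip_force': np.float64(0.0), 'opening': np.float64(0.092)}
scene {'fx': 349.231, 'fy': 349.231, 'cx': 248.521, 'cy': 189.053, 'R': [[0.518, -0.855, -0.017], [-0.366, -0.204, -0.908], [0.773, 0.476, -0.419]], 't': [-0.196, 0.297, 0.832]}
side {'fx': 383.532, 'fy': 383.532, 'cx': 257.277, 'cy': 188.433, 'R': [[0.861, -0.509, -0.009], [-0.335, -0.554, -0.762], [0.383, 0.659, -0.647]], 't': [-0.39, 0.289, 0.96]}
```

View pics/scene0.png

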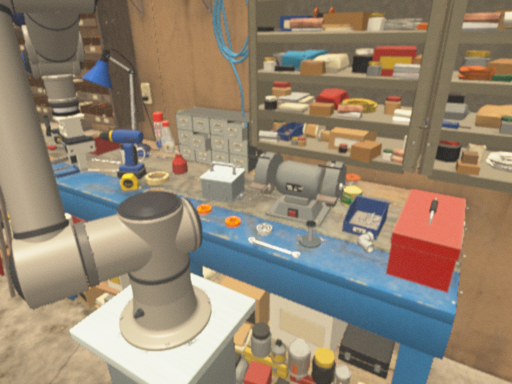

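View pics/side0.png

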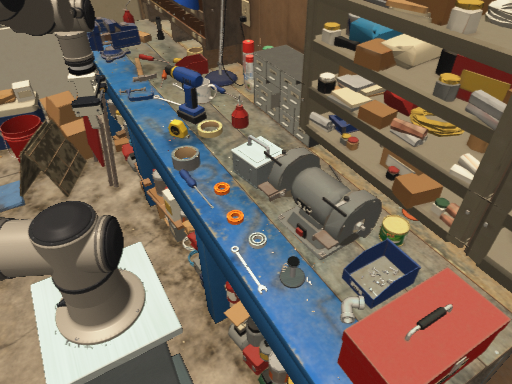

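The scene view shows the bearing near (264,229), the stand near (310,235) and the box near (222,182). In the side view they are near (257,239), (292,265) and (258,157). Next I'll cast rays for rough positions and zoom in.

```bash
cat > h.py <<'E'
import numpy as np,cv2
def ray(m,p):
    d=np.array([(p[0]-m['cx'])/m['fx'],(p[1]-m['cy'])/m['fy'],1.]);R=np.array(m['R']);return -R.T@np.array(m['t']),R.T@d
def plane(m,p,z):
    c,d=ray(m,p);return c+d*(z-c[2])/d[2]
def two(m1,p1,m2,p2):
    c1,d1=ray(m1,p1);c2,d2=ray(m2,p2)
    s=np.linalg.lstsq(np.c_[d1,-d2],c2-c1,rcond=None)[0];a=c1+s[0]*d1;b=c2+s[1]*d2
    return (a+b)/2,np.linalg.norm(a-b)
def proj(m,X):
    c=np.array(m['R'])@np.asarray(X,float)+np.array(m['t']);return np.array([m['fx']*c[0]/c[2]+m['cx'],m['fy']*c[1]/c[2]+m['cy']])
E
python3 - <<'E'
from h import *
A=np.load('cam_scene.npz');B=np.load('cam_side.npz')
for n,a,b,z in(("bearing",(264,229),(257,239),.0075),("stand",(309,222),(293,260),.07),("lid",(224,176),(256,150),.1)):
    print(n,two(A,a,B,b),plane(A,a,z),plane(B,b,z))
a=cv2.imread('pics/scene0.png')[140:260,190:350];b=cv2.imread('pics/side0.png')[120:300,220:340]
a=cv2.resize(a,None,fx=3,fy=3,interpolation=2);b=cv2.resize(b,None,fx=2.6,fy=2.6,interpolation=2)
h=max(a.shape[0],b.shape[0]);c=np.zeros((h,a.shape[1]+b.shape[1],3),np.uint8);c[:a.shape[0],:a.shape[1]]=a;c[:b.shape[0],a.shape[1]:]=b
print(c.shape);cv2.imwrite('pics/z.png',c)
E
```

```text
bearing (array([ 0.4393802 , -0.02279138,  0.0098734 ]), np.float64(0.0019891718886355637)) [ 0.44192422 -0.02217864  0.0075    ] [ 0.440724   -0.01966477  0.0075    ]
stand (array([ 0.4555139 , -0.1740009 ,  0.06913413]), np.float64(0.004256646000221808)) [ 0.456067   -0.17203877  0.07      ] [ 0.45442632 -0.17708819  0.07      ]
lid (array([0.60262701, 0.25283501, 0.09118996]), np.float64(0.016783438780807205)) [0.57373076 0.22590977 0.1       ] [0.60011145 0.25518386 0.1       ]
(468, 792, 3)
```

View pics/z.png

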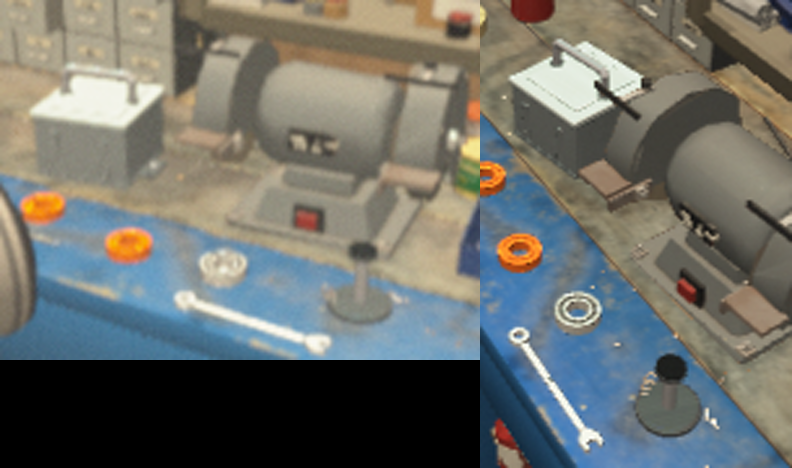

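The zoom shows the steel bearing near (0.44,-0.02), the stand near (0.455,-0.174) and the box near (0.59,0.24). The wrench is in front of the bearing. I'll move over the bearing and turn the fingers to close along world y.

Emit:
arm_command:
  moves:
    - [[-0.035, -0.035, 0], [0, 0, -0.066], 0.0918]
    - [[-0.07, -0.07, 0], [0, 0, -0.131], 0.0918]
    - [[-0.105, -0.105, 0], [0, 0, -0.197], 0.0918]
    - [[-0.14, -0.14, 0], [0, 0, -0.262], 0.0918]
    - [[-0.175, -0.175, 0], [0, 0, -0.328], 0.0918]

```text
time: 0.6
tool_pos: [0.2785, 0.2733, 0.2266]
tool_rot: [-3.142, -0.0, -3.138]
contact_force: [1.6, -0.2, 0.2]
opening: 0.0914
grip_force: 0.0
```

Emit:
arm_command:
  moves:
    - [[-0.024, -0.043, 0], [0, 0, 0], 0.0918]
    - [[-0.048, -0.086, 0], [0, 0, 0], 0.0918]
    - [[-0.072, -0.129, 0], [0, 0, 0], 0.0918]
    - [[-0.096, -0.172, 0], [0, 0, 0], 0.0918]
    - [[-0.12, -0.215, 0], [0, 0, 0], 0.0918]

```text
time: 1.1
tool_pos: [0.3988, 0.0581, 0.2267]
tool_rot: [3.141, 0.0, 3.141]
contact_force: [1.1, 1.3, 1.4]
opening: 0.0918
grip_force: 0.0
```

Emit:
arm_command:
  moves:
    - [[-0.01, -0.045, 0], [0, 0, 0], 0.0918]
    - [[-0.02, -0.08, 0], [0, 0, 0], 0.0918]
    - [[-0.02, -0.08, 0], [0, 0, 0], 0.0918]
    - [[-0.02, -0.08, 0], [0, 0, 0], 0.0918]
    - [[-0.02, -0.08, 0], [0, 0, 0], 0.0918]

```text
time: 1.6
tool_pos: [0.4179, -0.019, 0.2265]
tool_rot: [3.141, -0.001, -3.141]
contact_force: [1.2, 0.1, 0.8]
opening: 0.0918
grip_force: 0.0
```

```bash
python3 - <<'E'
from h import *
from cell import robot
s=robot.observe();print(np.round(s['tool_pos'],4),np.round(s['tool_rot'],3),s['time'])
m=robot.camera_model('wrist');im=robot.read_camera('wrist');np.savez('cam_w1.npz',**m)
print({k:np.round(v,3).tolist() for k,v in m.items()})
cv2.imwrite('pics/w1.png',im[:,:,::-1])
for X in((.44,-.021,.0075),(.455,-.174,.07)):print(proj(m,X))
E
```

```text
[ 0.4179 -0.019   0.2265] [ 3.141e+00 -1.000e-03 -3.141e+00] 1.6
{'fx': 307.907, 'fy': 307.907, 'cx': 257.713, 'cy': 189.273, 'R': [[-0.0, 1.0, 0.001], [0.953, -0.0, 0.303], [0.303, 0.001, -0.953]], 't': [0.019, -0.437, 0.265]}
[255.97945834 177.19153317]
[115.28983288 205.71437791]
```

View pics/w1.png

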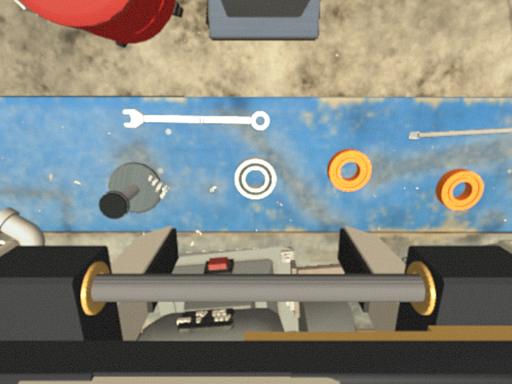

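The wrist view shows the bearing near (256,179), the stand pad near (114,204), the wrench at row 119 and the orange rings near (350,170) and (461,190). I'll measure the centres with masks.

```bash
python3 - <<'E'
from h import *
m=np.load('cam_w1.npz');im=cv2.imread('pics/w1.png');hsv=cv2.cvtColor(im,cv2.COLOR_BGR2HSV);H,S,V=cv2.split(hsv)
def blob(mask,box,name,z):
    x0,y0,x1,y1=box;k=np.zeros_like(mask);k[y0:y1,x0:x1]=mask[y0:y1,x0:x1]
    cs,_=cv2.findContours(k,cv2.RETR_EXTERNAL,cv2.CHAIN_APPROX_NONE);c=max(cs,key=cv2.contourArea)
    w=np.array([plane(m,p[0],z)[:2] for p in c]);
    (cx,cy),r=cv2.minEnclosingCircle((w*1000).astype(np.float32)); e=cv2.fitEllipse((w*1000).astype(np.float32))
    print(name,'px',np.round(c[:,0].mean(0),1),'circ',round(cx,1),round(cy,1),'d',round(2*r,1),'ell',np.round(e[0],1),np.round(e[1],1),'bbox',w.min(0).round(3),w.max(0).round(3))
u=lambda a:(a.astype(np.uint8))*255
blob(u((S<75)&(V>100)),(225,150,285,208),'bearing',.013)
blob(u(V<55),(90,180,135,222),'pad',.07)
blob(u((H<20)&(S>150)),(320,140,380,200),'orange',.01)
blob(u((S<75)&(V>130)),(115,100,275,138),'wrench',.006)
A=np.load('cam_scene.npz');B=np.load('cam_side.npz')
print(two(m,(256,179),A,(264,228)),two(m,(256,179),B,(257,239)))
print(two(m,(114,204),A,(310,222)),two(m,(114,204),B,(292,259)))
c=im[140:225,85:290];cv2.imwrite('pics/w1z.png',cv2.resize(c,None,fx=3.8,fy=3.8,interpolation=2))
E
```

```text
bearing px [263.  173.4] circ 432.3 -13.7 d 77.7 ell [435.1 -15.3] [56.2 73.1] bbox [ 0.404 -0.049] [0.467 0.014]
pad px [113.5 206.3] circ 454.5 -176.2 d 29.0 ell [ 453.9 -176.3] [24.5 28.2] bbox [ 0.44  -0.191] [ 0.467 -0.162]
orange px [353.3 174.2] circ 431.7 97.3 d 26.6 ell [429.   93.8] [26.4 31.9] bbox [0.42  0.086] [0.444 0.111]
wrench px [194.4 120.4] circ 370.1 -93.4 d 176.4 ell [372.  -83.7] [ 34.4 187. ] bbox [ 0.356 -0.181] [ 0.389 -0.005]
(array([ 0.44177538, -0.02150464,  0.01109147]), np.float64(0.0013374638155917923)) (array([ 0.44104899, -0.02078282,  0.00893038]), np.float64(0.0018296055284144567))
(array([ 0.45325345, -0.17532951,  0.07165472]), np.float64(0.0022754498755758815)) (array([ 0.45274902, -0.17434852,  0.07179618]), np.float64(0.0007657126868185636))
```

View pics/w1z.png

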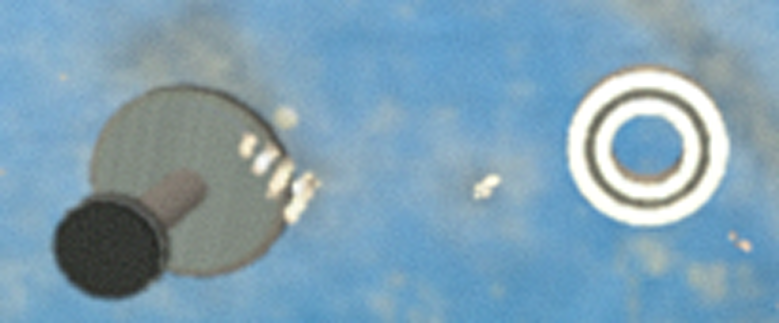

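The zoom gives the bearing's top centre at pixel (255.5,178.4), which is about (0.440,-0.021). The pad centre is at (113.9,205), about (0.454,-0.1755). I'll descend and grasp.

Emit:
arm_command:
  moves:
    - [[-0.01, -0.002, 0.02], [0, 0, 0], 0.076]
    - [[-0.022, -0.002, 0.06], [0, 0, 0], 0.076]
    - [[-0.022, -0.002, 0.1], [0, 0, 0], 0.076]
    - [[-0.022, -0.002, 0.14], [0, 0, 0], 0.076]
    - [[-0.022, -0.002, 0.17], [0, 0, 0], 0.076]

```text
time: 2.15
tool_pos: [0.4394, -0.0203, 0.0549]
tool_rot: [3.141, -0.002, -3.139]
contact_force: [0.4, 0.6, 0.6]
opening: 0.0758
grip_force: 0.0
```

Emit:
arm_command:
  moves:
    - [[0, 0, 0.015], [0, 0, 0], 0.076]
    - [[0, 0, 0.03], [0, 0, 0], 0.076]
    - [[0, 0, 0.04], [0, 0, 0], 0.076]
    - [[0, 0, 0.048], [0, 0, 0], 0.076]
    - [[0, 0, 0.052], [0, 0, 0], 0.076]

```text
time: 2.65
tool_pos: [0.4404, -0.0214, 0.0044]
tool_rot: [3.141, -0.0, -3.14]
contact_force: [0.2, -0.3, -0.2]
opening: 0.0764
grip_force: 0.0
```

Emit:
arm_command:
  moves:
    - [[0, 0, 0], [0, 0, 0], 0.06]
    - [[0, 0, 0], [0, 0, 0], 0.055]
    - [[0, 0, 0], [0, 0, 0], 0.05]
    - [[0, 0, 0], [0, 0, 0], 0.045]
    - [[0, 0, 0], [0, 0, 0], 0.04]
  squeeze: 25

```text
time: 3.15
tool_pos: [0.4408, -0.022, 0.0051]
tool_rot: [-3.141, 0.001, -3.142]
contact_force: [-1.2, -0.2, 3.4]
opening: 0.0527
grip_force: 23.0
```

Emit:
arm_command:
  moves:
    - [[0, 0, 0], [0, 0, 0], 0.04]
    - [[0, 0, 0], [0, 0, 0], 0.04]
    - [[0, 0, 0], [0, 0, 0], 0.04]
    - [[0, 0, 0], [0, 0, 0], 0.04]
    - [[0, 0, 0], [0, 0, 0], 0.04]
  squeeze: 30

```text
time: 3.65
tool_pos: [0.4408, -0.022, 0.0051]
tool_rot: [-3.141, 0.001, -3.141]
contact_force: [-1.3, 0.8, 6.0]
opening: 0.052
grip_force: 27.8
```

```bash
python3 - <<'E'
from h import *
from cell import robot
m=robot.camera_model('wrist');im=robot.read_camera('wrist');np.savez('cam_w2.npz',**m)
cv2.imwrite('pics/w2.png',im[:,:,::-1])
print(proj(m,(.44,-.021,.015)),robot.observe()['opening'])
E
```

```text
[259.52294347 249.18347906] 0.05260223506563241
```

View pics/w2.png

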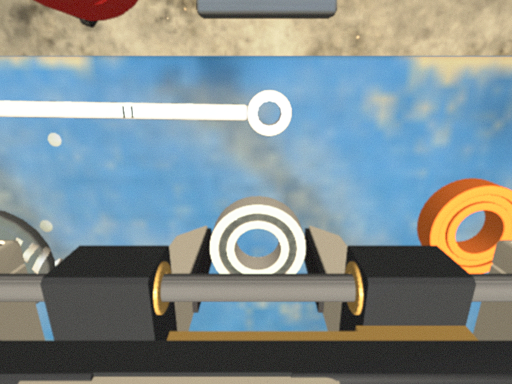

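The view shows the bearing gripped, centred near (258,246), about 1.5 mm nearer the robot than predicted. I'll lift it and carry it to the stand.

Emit:
arm_command:
  moves:
    - [[0, 0, -0.01], [0, 0, 0], 0.04]
    - [[0, 0, -0.03], [0, 0, 0], 0.04]
    - [[0, 0, -0.06], [0, 0, 0], 0.04]
    - [[0, 0, -0.09], [0, 0, 0], 0.04]
    - [[0, 0, -0.1], [0, 0, 0], 0.04]

```text
time: 4.2
tool_pos: [0.4416, -0.0221, 0.1073]
tool_rot: [-3.141, 0.004, -3.141]
contact_force: [0.3, -0.6, -1.5]
opening: 0.0522
grip_force: 27.8
```

Emit:
arm_command:
  moves:
    - [[-0.005, -0.025, 0], [0, 0, 0], 0.04]
    - [[-0.01, -0.065, 0], [0, 0, 0], 0.04]
    - [[-0.015, -0.105, 0], [0, 0, 0], 0.04]
    - [[-0.015, -0.14, 0], [0, 0, 0], 0.04]
    - [[-0.015, -0.154, 0], [0, 0, 0], 0.04]

```text
time: 4.7
tool_pos: [0.4551, -0.1785, 0.104]
tool_rot: [-3.141, -0.0, 3.139]
contact_force: [-0.1, 0.6, -2.0]
opening: 0.0525
grip_force: 27.8
```

```bash
python3 - <<'E'
from h import *
from cell import robot
s=robot.observe();print(np.round(s['tool_pos'],4),np.round(s['tool_rot'],3),s['opening'],s['contact_force'])
S=[]
for n in('wrist','side'):
    m=robot.camera_model(n);im=robot.read_camera(n)[:,:,::-1]
    print(n,proj(m,(.454,-.1755,.07)),proj(m,(.454,-.1755,.115)))
    S.append(im if n=='wrist' else cv2.resize(im[200:300,240:340],None,fx=2.8,fy=3.84,interpolation=2))
cv2.imwrite('pics/p3.png',np.hstack(S))
E
```

```text
[ 0.4551 -0.1785  0.104 ] [-3.141 -0.     3.139] 0.05252085320428713 [-0.08400391  0.61175114 -1.98105025]
wrist [262.0713058 216.8940733] [263.22198641 249.64643516]
side [292.50429707 259.64477599] [293.42609312 247.90111254]
```

View pics/p3.png

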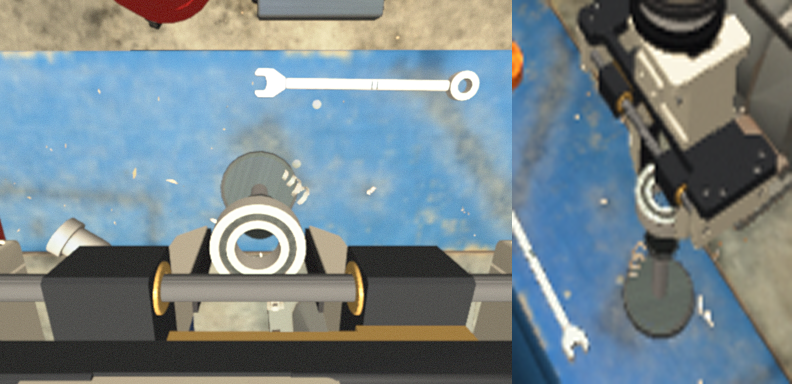

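The view shows the bearing held level above the stand, at column 258 with the pad expected at 262. I'll let it settle while descending.

Emit:
arm_command:
  moves:
    - [[0, 0, 0], [0, 0, 0], 0.04]
    - [[0, 0, 0.005], [0, 0, 0], 0.04]
    - [[0, 0, 0.012], [0, 0, 0], 0.04]
    - [[0, 0, 0.018], [0, 0, 0], 0.04]
    - [[0, 0, 0.02], [0, 0, 0], 0.04]

```text
time: 5.3
tool_pos: [0.455, -0.1751, 0.0837]
tool_rot: [3.141, -0.001, -3.141]
contact_force: [-0.1, 0.5, -1.5]
opening: 0.0525
grip_force: 27.8
```

Emit:
arm_command:
  moves:
    - [[0, -0.001, 0.003], [0, 0, 0], 0.04]
    - [[0, -0.001, 0.006], [0, 0, 0], 0.04]
    - [[0, -0.001, 0.008], [0, 0, 0], 0.04]
    - [[0, -0.001, 0.009], [0, 0, 0], 0.04]
    - [[0, -0.001, 0.009], [0, 0, 0], 0.04]

```text
time: 5.8
tool_pos: [0.4554, -0.1769, 0.0756]
tool_rot: [3.141, -0.0, -3.141]
contact_force: [1.3, -0.6, -2.5]
opening: 0.0526
grip_force: 27.8
```

Emit:
arm_command:
  moves:
    - [[0, 0, 0.0005], [0, 0, 0], 0.04]
    - [[0, 0, 0.001], [0, 0, 0], 0.04]
    - [[0, 0, 0.0015], [0, 0, 0], 0.04]
    - [[0, 0, 0.0015], [0, 0, 0], 0.04]
    - [[0, 0, 0.0015], [0, 0, 0], 0.04]

```text
time: 6.3
tool_pos: [0.4556, -0.177, 0.0751]
tool_rot: [-3.141, 0.001, -3.141]
contact_force: [-2.9, 1.2, 6.2]
opening: 0.0524
grip_force: 27.8
```

It's in contact, so I'll release slowly.

Emit:
arm_command:
  moves:
    - [[0, 0, 0], [0, 0, 0], 0.053]
    - [[0, 0, 0], [0, 0, 0], 0.055]
    - [[0, 0, 0], [0, 0, 0], 0.06]
    - [[0, 0, 0], [0, 0, 0], 0.068]
    - [[0, 0, 0], [0, 0, 0], 0.076]

```text
time: 6.8
tool_pos: [0.4555, -0.177, 0.0741]
tool_rot: [3.141, -0.0, -3.141]
contact_force: [-0.1, -0.4, -0.5]
opening: 0.0715
grip_force: 0.0
```

Emit:
arm_command:
  moves:
    - [[0, 0, 0], [0, 0, 0], 0.08]
    - [[0, 0, -0.01], [0, 0, 0], 0.08]
    - [[0, 0, -0.03], [0, 0, 0], 0.08]
    - [[0, 0, -0.07], [0, 0, 0], 0.08]
    - [[0, 0, -0.11], [0, 0, 0], 0.08]

```text
time: 7.3
tool_pos: [0.455, -0.1767, 0.1857]
tool_rot: [3.141, -0.001, -3.141]
contact_force: [1.1, -0.2, 0.3]
opening: 0.0799
grip_force: 0.0
```

Emit:
arm_command:
  moves:
    - [[0.02, 0.02, -0.02], [0, 0, 0], 0.08]
    - [[0.04, 0.05, -0.03], [0, 0, 0], 0.08]
    - [[0.05, 0.08, -0.04], [0, 0, 0], 0.08]
    - [[0.05, 0.1, -0.04], [0, 0, 0], 0.08]
    - [[0.05, 0.1, -0.04], [0, 0, 0], 0.08]

```text
time: 7.8
tool_pos: [0.4051, -0.0752, 0.2254]
tool_rot: [-3.141, 0.002, -3.139]
contact_force: [1.0, 0.1, -1.0]
opening: 0.08
grip_force: 0.0
```

```bash
python3 - <<'E'
from h import *
from cell import robot
s=robot.observe();print(np.round(s['tool_pos'],4),s['time'])
S=[]
for n,b in(('wrist',0),('side',(225,285,262,322)),('scene',(200,260,280,340))):
    m=robot.camera_model(n);im=robot.read_camera(n)[:,:,::-1];np.savez(f'cam4_{n}.npz',**m);cv2.imwrite(f'pics/r4_{n}.png',im)
    print(n,proj(m,(.4543,-.176,.07)),proj(m,(.4543,-.176,.085)))
    S.append(im if not b else cv2.resize(im[b[0]:b[1],b[2]:b[3]],(280,192),interpolation=2))
cv2.imwrite('pics/p4.png',np.hstack([S[0],np.vstack(S[1:])]))
E
```

```text
[ 0.4051 -0.0752  0.2254] 7.8
wrist [165.77731176 215.85691119] [161.72415496 221.38224341]
side [292.71421683 259.72997021] [293.01747257 255.89431216]
scene [309.99133076 222.57475425] [310.26999028 218.30123777]
```

View pics/p4.png

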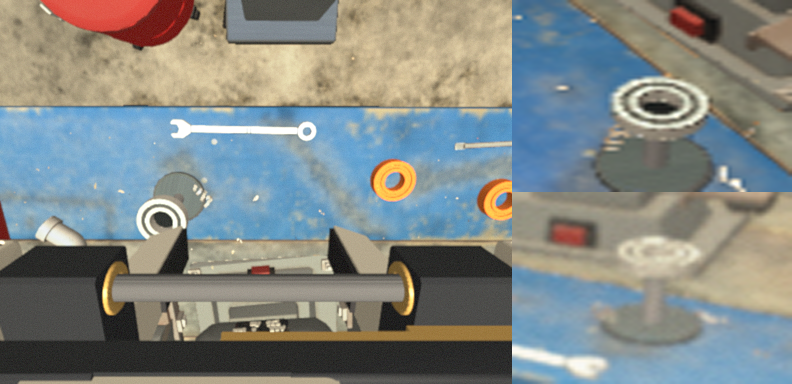

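The bearing sits on the post, near (161,218) in the wrist view where (161.7,221.4) was expected, so it is within about 3 mm and level. Next I'll raise the arm and look over the box.

Emit:
arm_command:
  moves:
    - [[0, 0.02, -0.04], [0, 0, 0], 0.08]
    - [[0, 0.05, -0.07], [0, 0, 0], 0.08]
    - [[-0.01, 0.095, -0.075], [0, 0, 0], 0.08]
    - [[-0.03, 0.14, -0.075], [0, 0, 0], 0.08]
    - [[-0.05, 0.185, -0.075], [0, 0, 0], 0.08]

```text
time: 8.45
tool_pos: [0.4565, 0.1088, 0.2997]
tool_rot: [-3.141, 0.001, 3.14]
contact_force: [0.8, -1.4, -0.3]
opening: 0.08
grip_force: 0.0
```

Emit:
arm_command:
  moves:
    - [[-0.03, 0.035, 0], [0, 0, 0], 0.08]
    - [[-0.06, 0.07, 0], [0, 0, 0], 0.08]
    - [[-0.09, 0.1, 0], [0, 0, 0], 0.08]
    - [[-0.115, 0.12, 0], [0, 0, 0], 0.08]
    - [[-0.115, 0.12, 0], [0, 0, 0], 0.08]

```text
time: 8.95
tool_pos: [0.5728, 0.2292, 0.2965]
tool_rot: [-3.141, -0.002, -3.141]
contact_force: [-0.8, 0.0, -0.5]
opening: 0.0798
grip_force: 0.0
```

```bash
python3 - <<'E'
from h import *
from cell import robot
s=robot.observe();print(np.round(s['tool_pos'],4),s['time'],np.round(s['qpos'],3))
m=robot.camera_model('wrist');im=robot.read_camera('wrist')[:,:,::-1];np.savez('cam_w5.npz',**m);cv2.imwrite('pics/w5.png',im)
print(proj(m,(.59,.24,.131)))
E
```

```text
[0.5728 0.2292 0.2965] 8.95 [ 0.256  0.482  1.116  0.     1.546 -1.315]
[267.50888295 186.05065656]
```

View pics/w5.png

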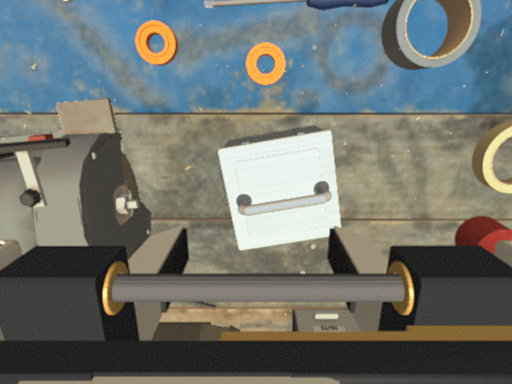

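The lid's corners are near (219,150), (331,130), (341,229) and (239,249), and the handle runs from about (241,210) to (328,196). I'll cast these onto their planes.

```bash
python3 - <<'E'
from h import *
m=np.load('cam_w5.npz');im=cv2.imread('pics/w5.png');hsv=cv2.cvtColor(im,cv2.COLOR_BGR2HSV);H,S,V=cv2.split(hsv)
k=((V>195)&(S<45)).astype(np.uint8)*255;k[:,:205]=0;k[:,360:]=0;k[:120]=0;k[260:]=0
k=cv2.morphologyEx(k,cv2.MORPH_CLOSE,np.ones((25,25)))
c=max(cv2.findContours(k,cv2.RETR_EXTERNAL,cv2.CHAIN_APPROX_NONE)[0],key=cv2.contourArea)
w=np.array([plane(m,p[0],.095)[:2]*1000 for p in c],np.float32);print('lid',cv2.minAreaRect(w))
for p in((219,150),(331,130),(341,229),(239,249)):print(plane(m,p,.095).round(4))
a=plane(m,(243,209.5),.131);b=plane(m,(329,196.5),.131);print(a,b,(a+b)/2,np.linalg.norm(a-b),np.arctan2(*(b-a)[:2]))
E
```

```text
lid ((616.4576416015625, 260.12738037109375), (146.82949829101562, 134.92074584960938), 9.80240535736084)
[0.5566 0.1837 0.095 ]
[0.5333 0.3138 0.095 ]
[0.6582 0.3356 0.095 ]
[0.6868 0.2049 0.095 ]
[0.61758691 0.21269631 0.131     ] [0.602103   0.30837552 0.131     ] [0.60984496 0.26053592 0.131     ] 0.09692400524813403 -0.16044056617152547
```

Emit:
arm_command:
  moves:
    - [[-0.01, 0.01, 0], [0, 0, 0.14], 0.08]
    - [[-0.02, 0.02, 0], [0, 0, 0.28], 0.08]
    - [[-0.03, 0.03, 0], [0, 0, 0.42], 0.08]
    - [[-0.037, 0.031, 0], [0, 0, 0.56], 0.08]
    - [[-0.037, 0.031, 0], [0, 0, 0.7], 0.08]

```text
time: 9.5
tool_pos: [0.6078, 0.2575, 0.2989]
tool_rot: [-3.141, -0.0, 2.435]
contact_force: [-0.0, -0.3, -0.5]
opening: 0.0796
grip_force: 0.0
```

Emit:
arm_command:
  moves:
    - [[0, 0, 0], [0, 0, 0.14], 0.06]
    - [[0, 0, 0], [0, 0, 0.28], 0.06]
    - [[0, 0, 0], [0, 0, 0.42], 0.06]
    - [[0, 0, 0], [0, 0, 0.56], 0.06]
    - [[0, 0, 0], [0, 0, 0.7], 0.06]

```text
time: 10.0
tool_pos: [0.6072, 0.2572, 0.2995]
tool_rot: [-3.141, 0.0, 1.734]
contact_force: [-1.2, -1.0, 0.4]
opening: 0.0595
grip_force: 0.0
```

Emit:
arm_command:
  moves:
    - [[0, 0, 0.02], [0, 0, 0], 0.06]
    - [[0, 0, 0.06], [0, 0, 0], 0.06]
    - [[0, 0, 0.09], [0, 0, 0], 0.06]
    - [[0, 0, 0.11], [0, 0, 0], 0.06]
    - [[0, 0, 0.11], [0, 0, 0], 0.06]

```text
time: 10.5
tool_pos: [0.6056, 0.2569, 0.1861]
tool_rot: [-3.135, 0.001, 1.74]
contact_force: [0.4, 0.0, -0.5]
opening: 0.0603
grip_force: 0.0
```

```bash
python3 - <<'E'
from h import *
from cell import robot
s=robot.observe();print(np.round(s['tool_pos'],4),np.round(s['tool_rot'],3),s['time'])
m=robot.camera_model('wrist');im=robot.read_camera('wrist')[:,:,::-1];np.savez('cam_w6.npz',**m);cv2.imwrite('pics/w6.png',im)
for y in(-.042,0,.042):print(proj(m,(.61-.17*y,.2605+.985*y,.131)))
print(proj(m,s['tool_pos']),proj(m,s['tool_pos']-[0,0,.05]))
E
```

```text
[0.6056 0.2569 0.1861] [-3.135e+00  1.000e-03  1.740e+00] 10.5
[263.66848793 255.15664028]
[263.87937039 204.60570221]
[264.11539646 148.02755186]
[256.35243488 243.26476136] [257.11111197 210.73529703]
```

View pics/w6.png

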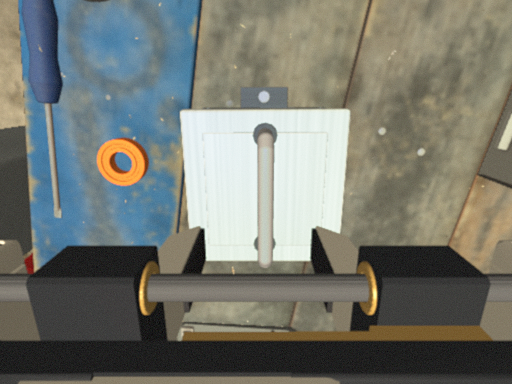

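The bar runs vertically at column 265, where 264 was predicted, so the alignment is good. I'll descend around the bar.

Emit:
arm_command:
  moves:
    - [[0.002, 0.004, 0.01], [0, 0, 0], 0.06]
    - [[0.003, 0.0055, 0.03], [0, 0, 0], 0.06]
    - [[0.003, 0.0055, 0.05], [0, 0, 0], 0.06]
    - [[0.003, 0.0055, 0.065], [0, 0, 0], 0.06]
    - [[0.003, 0.0055, 0.074], [0, 0, 0], 0.06]

```text
time: 11.05
tool_pos: [0.6126, 0.2629, 0.1149]
tool_rot: [3.141, -0.0, 1.742]
contact_force: [-0.8, -0.1, 0.1]
opening: 0.0599
grip_force: 0.0
```

Emit:
arm_command:
  moves:
    - [[0, 0, 0], [0, 0, 0], 0.05]
    - [[0, 0, 0], [0, 0, 0], 0.04]
    - [[0, 0, 0], [0, 0, 0], 0.03]
    - [[0, 0, 0], [0, 0, 0], 0.02]
    - [[0, 0, 0], [0, 0, 0], 0.012]
  squeeze: 10

```text
time: 11.55
tool_pos: [0.6125, 0.2631, 0.1159]
tool_rot: [3.141, -0.0, 1.742]
contact_force: [0.1, -0.6, 1.5]
opening: 0.0245
grip_force: 0.0
```

Emit:
arm_command:
  moves:
    - [[0, 0, 0], [0, 0, 0], 0.008]
    - [[0, 0, 0], [0, 0, 0], 0.004]
    - [[0, 0, 0], [0, 0, 0], 0]
    - [[0, 0, 0], [0, 0, 0], 0]
    - [[0, 0, 0], [0, 0, 0], 0]
  squeeze: 10

```text
time: 12.05
tool_pos: [0.6098, 0.2626, 0.1154]
tool_rot: [-3.136, 0.0, 1.742]
contact_force: [-8.6, -2.5, 5.9]
opening: 0.0115
grip_force: 10.0
```

Emit:
arm_command:
  moves:
    - [[0, -0.001, 0], [0, 0, 0], 0]
    - [[0, -0.002, 0], [0, 0, 0], 0]
    - [[0, -0.003, 0], [0, 0, 0], 0]
    - [[0, -0.003, 0], [0, 0, 0], 0]
    - [[0, -0.003, 0], [0, 0, 0], 0]
  squeeze: 45

```text
time: 12.55
tool_pos: [0.6098, 0.2626, 0.1154]
tool_rot: [3.14, -0.0, 1.742]
contact_force: [1.3, -0.5, 0.9]
opening: 0.0107
grip_force: 45.0
```

Emit:
arm_command:
  moves:
    - [[0, 0, -0.001], [0, 0, 0], 0]
    - [[0, 0, -0.002], [0, 0, 0], 0]
    - [[0, 0, -0.003], [0, 0, 0], 0]
    - [[0, 0, -0.004], [0, 0, 0], 0]
    - [[0, 0, -0.005], [0, 0, 0], 0]

```text
time: 13.05
tool_pos: [0.6081, 0.2621, 0.1182]
tool_rot: [-3.137, 0.001, 1.742]
contact_force: [1.9, 0.1, -16.2]
opening: 0.0108
grip_force: 45.0
```

Force is building (16 N, risen about 3 mm), so I'll keep pulling slowly.

Emit:
arm_command:
  moves:
    - [[0, 0, -0.001], [0, 0, 0], 0]
    - [[0, 0, -0.002], [0, 0, 0], 0]
    - [[0, 0, -0.003], [0, 0, 0], 0]
    - [[0, 0, -0.004], [0, 0, 0], 0]
    - [[0, 0, -0.005], [0, 0, 0], 0]

```text
time: 13.55
tool_pos: [0.6101, 0.2629, 0.1271]
tool_rot: [3.138, -0.001, 1.742]
contact_force: [-1.3, 1.0, -3.5]
opening: 0.0102
grip_force: 45.0
```

The seal let go and the lid is up about 12 mm, with only its weight left. I'll raise it to about 26 mm.

Emit:
arm_command:
  moves:
    - [[0, 0, -0.003], [0, 0, 0], 0]
    - [[0, 0, -0.006], [0, 0, 0], 0]
    - [[0, 0, -0.009], [0, 0, 0], 0]
    - [[0, 0, -0.012], [0, 0, 0], 0]
    - [[0, 0, -0.014], [0, 0, 0], 0]

```text
time: 14.05
tool_pos: [0.6094, 0.2625, 0.1397]
tool_rot: [3.141, -0.0, 1.742]
contact_force: [0.1, -0.2, -4.2]
opening: 0.0101
grip_force: 45.0
```

Emit:
arm_command:
  moves:
    - [[0, 0, 0], [0, 0, 0], 0]
    - [[0, 0, 0], [0, 0, 0], 0]
    - [[0, 0, 0], [0, 0, 0], 0]
    - [[0, 0, 0], [0, 0, 0], 0]
    - [[0, 0, 0], [0, 0, 0], 0]

```text
time: 14.55
tool_pos: [0.6093, 0.2625, 0.1391]
tool_rot: [-3.141, -0.0, 1.742]
contact_force: [-0.5, 0.2, -3.9]
opening: 0.0107
grip_force: 45.0
```

```bash
python3 - <<'E'
from h import *
from cell import robot
S=[]
for n,b in(('side',(90,290,200,330)),('scene',(130,250,190,340))):
    im=robot.read_camera(n)[:,:,::-1]
    c=im[b[0]:b[1],b[2]:b[3]];S.append(cv2.resize(c,(390,600) if n=='side' else (400,320),interpolation=2))
S[1]=cv2.copyMakeBorder(S[1],0,280,0,0,cv2.BORDER_CONSTANT)
cv2.imwrite('pics/f.png',np.hstack(S));s=robot.observe();print(s['tool_pos'],s['time'],s['contact_force'])
E
```

```text
[0.60930084 0.26248166 0.13918281] 14.65 [-0.10432337  0.7414239  -3.90546854]
```

View pics/f.png

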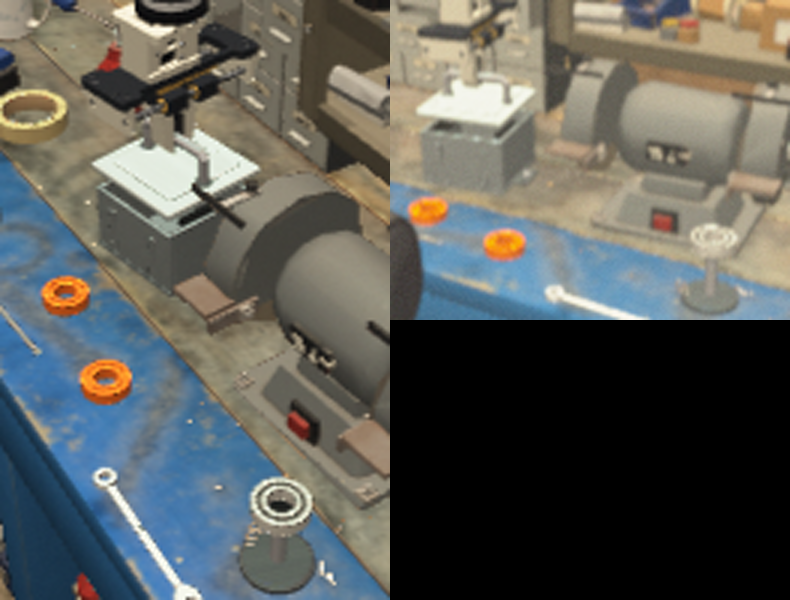

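The lid hangs level over the box with a clear gap. The TCP has risen 24 mm, and the bearing is still on its post.

```bash
python3 -c "
from cell import robot
print(robot.hand_in())"
```

```text
the job is handed in; nothing more can be done
None
```

I set the bearing on the stand's post and let go of it, then pulled the lid free of its seal; the arm is holding it level about 24 mm above the rim. The job is handed in, but the hand-in call returned no verdict.

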